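# Bring a board under test live from the bench controls

## Task

Start the test of the circuit board by pressing with the fingertips only: first rock the red rocker on the grey power box fully over to its marked side (push down the raised half with the white bar), then press the green key on the controller fully down so that it stays in, then press the blue key on the board jig down, and finish while still holding the blue key down. Keep to that order, do not press the red stop key, leave the controller standing where it is (nothing is to be gripped, lifted or pushed about), and do not disturb the things lying around.

Things in the scene. Friction and masses are not known exactly. Their poses are not given: they have to be found in the camera images.
- power_box: grey mains box fixed to the bench, 110 (x) x 160 (y) x 60 mm high, with three white sockets on its -x face; carries the red rocker on top. Origin: centre of its underside, z up
- rocker_mark (a point): white bar on the top of the red rocker, a shallow V 60 mm long (box's y) and 28 mm wide; the bar is on its +y half. Off: this half slopes up, bar about 88 mm above the bench, 16 mm in plan from the pivot. On: this half lies level, top 81 mm above the bench (bar sunk about 8 mm), the other half slopes up. Pivot along the box's x at x = -22 mm, y = 0, 71 mm above the bench
- rocker (a joint): angle of the red rocker, rad: 0 = off (marked half up), 0.4 = fully on (marked half down, at its stop). About 3 N at the mark moves it; it stays where it is left, so push until it stops
- controller: loose plastic controller box on rubber feet, 0.9 kg, 110 (x) x 160 (y) x 40 mm high, with a dark strip of indicator lamps along its +x edge and two round keys: green at x = -12, y = -38 mm, red at x = -12, y = +38 mm. Origin: centre of its underside, z up
- start_key_top (a point): centre of the top of the green round key (diameter 28 mm) in a black collar (diameter 44 mm) on the controller; 60 to 62 mm above the bench at the start (about out), its top 10 to 12 mm above the collar
- start_key (a joint): travel of the green key, m: 0 = out, 0.008 = fully in (stop). Pressed straight down; about 3 N moves it, no spring: it stays where it is pushed
- stop_key_top (a point): centre of the top of the red round stop key (diameter 28 mm, spring loaded, 62 mm above the bench) on the controller: not to be pressed
- stop_key (a joint): travel of the red stop key, m: 0 = out, 0.006 = fully down
- jig: board jig fixed to the bench: flat aluminium block 120 (x) x 160 (y) mm carrying a green circuit board whose top is 25 mm above the bench, with low components up to 10 mm high. The blue key stands on it at x = -16, y = -44 mm. Origin: centre of its underside, z up
- hold_key_top (a point): centre of the top of the blue round key (diameter 28 mm) in a black collar (diameter 44 mm) on the jig; 47 mm above the bench when out, its top 10 mm above the collar
- hold_key (a joint): travel of the blue key, m: 0 = out, 0.006 = fully down (stop). Spring loaded: 1.5 N to start moving, 5 N fully down; it springs back when let go
- reel: loose orange-flanged solder reel, diameter 48 mm, 34 mm high, standing on the power box; origin at the centre of its underside; leave alone
- heatsink: loose dark finned heat sink 34 x 34 x 22 mm lying on the circuit board; origin at the centre of its underside; leave alone
- multimeter: loose yellow hand-held multimeter 85 x 170 x 36 mm lying on the bench at the left; origin at the centre of its underside; leave alone
- screwdriver: loose screwdriver lying on the far side of the bench; leave alone
- flux: loose flux bottle, diameter 44 mm, 100 mm high, on the far side of the bench; origin at the centre of its underside; leave alone
- mug: loose white mug, diameter 76 mm, 85 mm high, on the far side of the bench; origin at the centre of its underside; leave alone
- jar: loose amber jar, diameter 52 mm, 55 mm high, near the robot; origin at the centre of its underside; leave alone
Not all that is in view belongs to the job. Leave any brown look-alike of the controller alone.

How it is judged (in metres and radians):
On the way, in this order (a step that is already met when the one before it is completed fails the run):
1. the red rocker is fully over to its marked side (value of joint rocker above 0.34 rad), for 0.1 s.
2. the green key is fully in (value of joint start_key above 0.006 m), for 0.1 s.
3. the blue key is held down by the fingers (value of joint hold_key above 0.004 m and contact force between the fingers and jig above 1 N), for 0.3 s.
At the end, for the whole second after the job is handed in: Rocker over to its marked side (above 0.34 of 0.4 rad), green key in (above 6 of 8 mm), blue key held down by the fingers (above 4 of 6 mm, over 1 N), red key out, controller flat and within 20 mm, bystanders within 30 mm, of their starts (all of step 3 and value of joint rocker above 0.34 rad and value of joint start_key above 0.006 m and value of joint stop_key below 0.002 m and distance of controller from where it was at the start of the episode below 0.02 m and angle between controller's own z axis and vertical below 0.1 rad and distance of each of reel, heatsink, multimeter, screwdriver, flux, mug, jar from where it was at the start of the episode below 0.03 m); the arm keeps its last pose, push and grip.
It fails at once if the green key is pressed before the rocker is on (value of joint start_key above 0.003 m and value of joint rocker below 0.33 rad).
It fails at once if the blue key is pressed before the green key is in (value of joint hold_key above 0.003 m and value of joint start_key below 0.0055 m).
It fails at once if the red stop key is pressed (value of joint stop_key above 0.003 m).
It fails at once if the controller is lifted, tipped or pushed about (distance of controller from where it was at the start of the episode above 0.02 m or angle between controller's own z axis and vertical above 0.1 rad).
It fails at once if a bystander is disturbed, lifted or carried (distance of any of reel, heatsink, multimeter, screwdriver, flux, mug, jar from where it was at the start of the episode above 0.03 m).
It also fails if it takes over 51 s, if anything falls off the work surface, if the arm or the gripper's body presses on something with over 40 N, if the wrist force passes 120 N, or if a joint passes its speed limit or range.

## Robot

A 6-joint arm with a two-finger parallel gripper is mounted at the origin on the work surface. World frame = base frame: x ahead of the robot, y to its left, z up, the work surface at z = 0. Lengths are in mm, angles in degrees, forces in N, time in s.
With the tool pointing down it reaches from about 350 to 775 mm from the base axis. Payload 7.3 kg.
Tool frame: the origin (TCP) lies midway between the tips of the shut fingers; the grasp point (between the pads) lies 19 mm behind it; z points along the fingers, x is the direction in which the jaws open and shut, and the axes are right-handed (so a half turn about z gives the same grasp; the last joint's range is limited). The gripper opens to 92 mm and grips with 3 to 60 N. Pads are 19 mm wide; open, the fingers measure 130 mm over their backs; the gripper's body (75 mm by 190 mm) begins 47 mm behind the grasp point.
Start: joints at [-83.938, 19.595, 87.324, -0, 73.075, -8.365], TCP at [130.824, -508.458, 226.741] pointing down, gripper open.
Joint ranges: [-145.02, 145.02], [-44.19, 115.74], [2.07, 154.8], [-57.11, 237.11], [16.16, 152.29], [-177.93, 177.93]. Speed limits (degrees/s): [147.25, 147.25, 180, 180, 180, 180].

## Interface

Orientations are given as a 3x3 rotation matrix whose columns are the frame's x, y, z axes.
In Python, from cell import observe, grab_frame, job_done gives the robot as it stands.
- The arm moves only by the tool drive_tool, never from a script. Its argument "rows" is text: rows parted by semicolons, each of 6 numbers parted by spaces: the shift along the tool's x, y, z scaled (see below), then the turn, a rotation vector about the tool's x, y, z scaled (see below). A call has 1 to 20 rows; each row shifts and turns the commanded pose from where the row before left it, along the tool's axes as they then stand; what a row does not reach is not made up. The controller multiplies each number of a shift by 25 mm and each number of a turn by 4 degrees. A row lasts 1/8 s, in which the tool goes at most 62.5 mm and 10.7 degrees, less where a joint would pass 70% of its speed; a pose out of reach is approached as far as the arm can. A call with a number of a shift or a turn outside -1 to 1 is refused whole. A call with a gripper value outside its range is refused whole. "fingers" is the opening, from -1 (shut) to 1 (fully open), so that 0 is half open, set as the call begins (left out, the last holds). The fingers move at their own pace and stop on an object; "newtons" is the grip in N (left out, the last holds). Time passes only in rows, so rows that do not move let the fingers close. It gives the time, the measured TCP pose, the force and the opening at its end, in the units of the state.
- observe(): the state, without advancing time (a new reading comes with each control period).
- grab_frame(name): name is "side" or "top"; returns a dict with "color" (384x512x3 uint8, red, green, blue), "vertical_fov" (degrees; the focal length in pixels is half the picture's height over the tangent of half this angle, whatever the lens; pixels are square), "cx", "cy" (the principal point, pixels), "R" (3x3) and "t" (3): a world point X has camera coordinates R X + t. Camera axes: x right, y down, z forward; pixel columns grow to the right and rows downward; lengths in mm; the calibration is good to about 2 mm. A picture is of the moment at which its call begins. There is no depth.
- job_done(): hands the job in, once; it reports no verdict.
The state is a dict: "clock": time; "joint_pos": joint angles; "joint_velocities": joint speeds; "tau": joint torques, N m; "eef_pos": TCP position; "eef_rot": TCP orientation; "ft_force": force on the tool from outside, world axes, zero at the start; "moment": the same for the moment, N m; "gripper_width": finger opening in mm.
Only numpy, scipy, OpenCV 4.12 (cv2) and the standard library are available. Lean on these libraries where they do the work, as an engineer would, in place of code of your own. Each camera call takes 0.05 s, during which the arm holds its last target. There are 200 camera calls.

## Working session

There is one attempt and no reset: what is moved stays moved. The work goes in short steps, Python scripts to look and compute and a tool call to move; the robot and the scene stay as the last step left them, time stands still between calls to the robot, and variables do not carry over. Pictures are saved under pics/ and viewed, about 8 in all and at most 12, crops included, and the job is handed in when it is done.

Besides the shell and the picture viewer there is one more tool, called after "Request:" as name(argument=value, ...) on one line, values as JSON. drive_tool: Moves the arm, as the interface text tells. Its arguments: {"type":"object","properties":{"rows":{"type":"string"},"fingers":{"type":"number"},"newtons":{"type":"number"}},"required":["rows"]}

```bash
mkdir -p pics
cat > h.py <<'E'
import numpy as np, cv2
from cell import observe, grab_frame, job_done
def K(f):
    h=f["color"].shape[0]; fl=h/2/np.tan(np.radians(f["vertical_fov"])/2); return fl,f["cx"],f["cy"]
def ray(f,u,v,z):
    fl,cx,cy=K(f); R=np.array(f["R"]);t=np.array(f["t"])
    d=R.T@np.array([(u-cx)/fl,(v-cy)/fl,1]); c=-R.T@t
    return c+d*(z-c[2])/d[2]
def proj(f,X):
    fl,cx,cy=K(f); p=np.array(f["R"])@np.array(X)+np.array(f["t"]); return p[0]/p[2]*fl+cx,p[1]/p[2]*fl+cy
E
python3 - <<'E'
from h import *
import pickle
for n in("top","side"):
    f=grab_frame(n); pickle.dump(f,open(n+".pkl","wb"))
    cv2.imwrite(f"pics/{n}0.png",cv2.resize(f["color"][:,:,::-1],(800,600),interpolation=cv2.INTER_CUBIC))
    print(n,K(f),-np.array(f["R"]).T@np.array(f["t"]))
s=observe();print(s["eef_rot"],s["gripper_width"],s["clock"])
E
```

```text
top (np.float64(450.9925571706432), 251.1522868623725, 190.81256784464185) [ 346.71864917   70.83722461 1281.80234501]
side (np.float64(441.7611581205217), 251.12891511865476, 196.40351154769255) [-104.74224458  889.11010137  927.9273071 ]
[[ 2.49189348e-01 -9.68454762e-01 -2.06860380e-04]
 [-9.68453830e-01 -2.49189397e-01  1.35023135e-03]
 [-1.35918540e-03 -1.36128543e-04 -9.99999067e-01]] 91.92508087831297 0.1
```

View pics/top0.png

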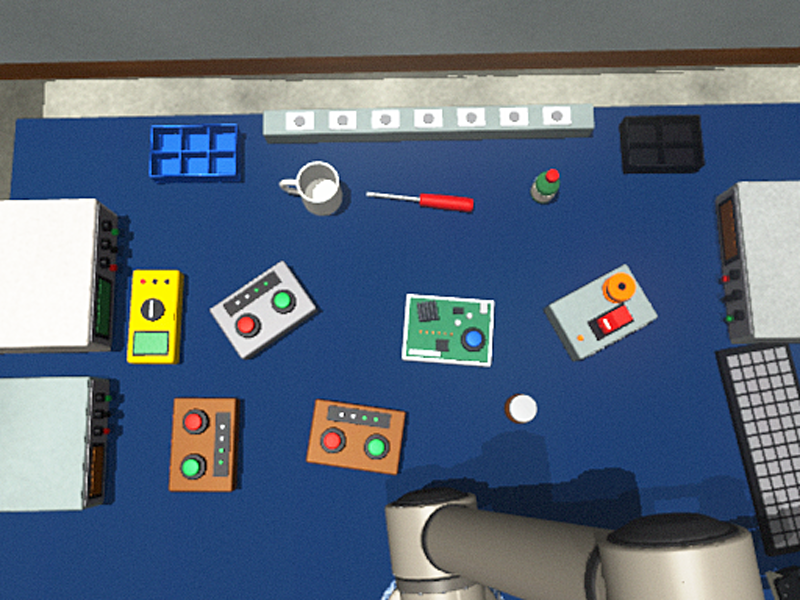

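View pics/side0.png

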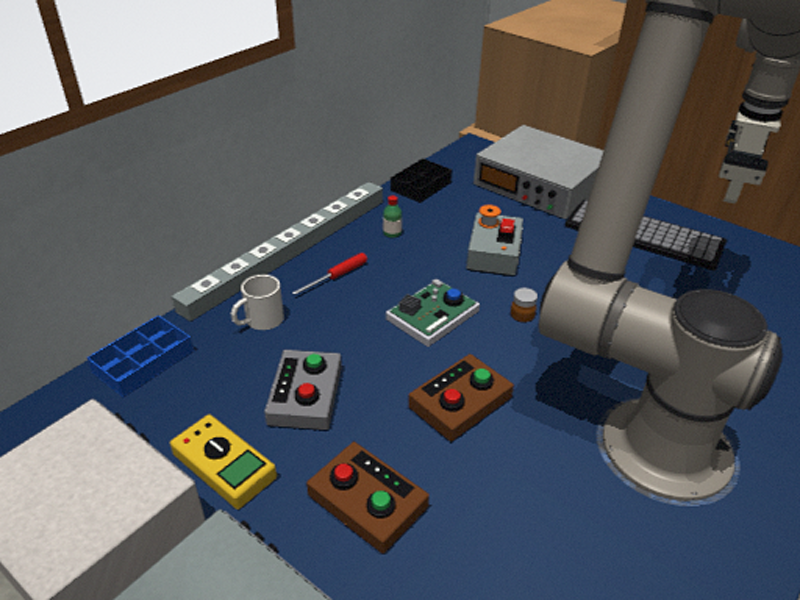

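Top view (800x600): grey controller with green key at (283,300) and red key at (247,325), jig's blue key at (473,340), rocker around (612,322) beside the reel at (620,287). The brown boxes are look-alikes. Next I zoom on the rocker and segment the keys.

Run:
```python
from h import *
import pickle
T=pickle.load(open("top.pkl","rb"));S=pickle.load(open("side.pkl","rb"))
def cen(f,lo,hi,box):
    x0,y0,x1,y1=[int(b*.64) for b in box]
    m=cv2.inRange(cv2.cvtColor(f["color"],cv2.COLOR_RGB2HSV),lo,hi)[y0:y1,x0:x1]
    ys,xs=np.nonzero(m); return xs.mean()+x0,ys.mean()+y0,len(xs)
G=((50,120,60),(85,255,255));B=((100,150,120),(115,255,255))
for n,f,bx in(("green top",T,(265,280,302,320)),("green side",S,(300,348,330,378))):
    c=cen(f,*G,bx);print(n,c,ray(f,c[0],c[1],60))
for n,f,bx in(("blue top",T,(458,325,488,355)),("blue side",S,(442,282,466,310))):
    c=cen(f,*B,bx);print(n,c,ray(f,c[0],c[1],46))
a=T["color"][155:235,335:435];b=S["color"][125:180,285:345]
a=cv2.resize(a,(600,480),interpolation=cv2.INTER_CUBIC);
cv2.imwrite("pics/rt.png",a[:,:,::-1])
b=cv2.resize(b,(600,550),interpolation=cv2.INTER_CUBIC);cv2.imwrite("pics/rs.png",b[:,:,::-1])
```

```text
green top (np.float64(179.54347826086956), np.float64(191.02173913043478), 92) [571.12020963 267.46893859  60.        ]
green side (np.float64(200.44776119402985), np.float64(230.46268656716418), 67) [565.8171641  271.14079708  60.        ]
blue top (np.float64(302.67857142857144), np.float64(216.4047619047619), 84) [495.51169069 -70.22177769  46.        ]
blue side (np.float64(290.1794871794872), np.float64(186.92307692307693), 39) [494.96116033 -69.83444818  46.        ]
```

View pics/rt.png

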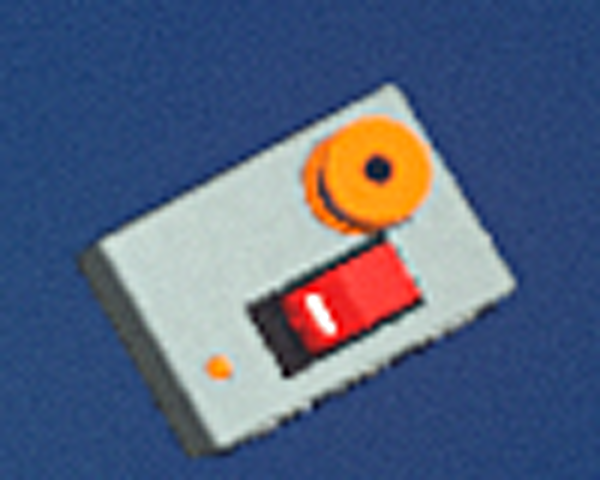

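View pics/rs.png

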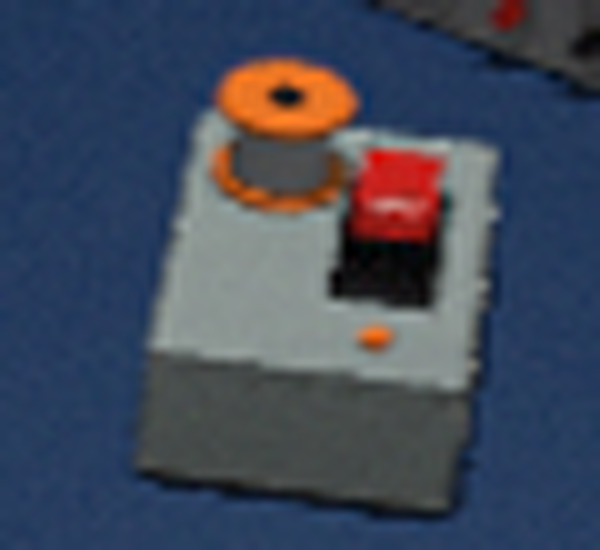

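Run:
```python
from h import *
import pickle
T=pickle.load(open("top.pkl","rb"));S=pickle.load(open("side.pkl","rb"))
t=lambda x,y,z:ray(T,x/6+335-.4,y/6+155-.4,z).round(1)
s=lambda x,y,z:ray(S,x/10+285-.4,y/10+125-.4,z).round(1)
print("bar",t(322,313,88),s(398,207,88)); print("reel",t(377,170,94),s(286,96,94))
c=[t(*p,60) for p in((100,243),(392,85),(516,287),(222,450))];print(c)
y=c[0]-c[1]+c[3]-c[2];y/=np.linalg.norm(y);x=np.array([y[1],-y[0],0]);o=np.mean(c,0)
print(np.linalg.norm(c[0]-c[1]),np.linalg.norm(c[1]-c[2]),"y",y,"o",o)
p=o-22*x
print("bar model",p+16*y,"target24",p+24*y, "tilt reel dist",np.linalg.norm(t(377,170,94)[:2]-(p+24*y)[:2]))
q=t(322,313,88)+8*y
R=np.array(observe()["eef_rot"]);print("target from bar",q,"tool shift/25",R.T@(np.r_[q[:2],130]-observe()["eef_pos"])/25)
```

```text
bar [ 511.6 -294.9   88. ] [ 509.9 -294.2   88. ]
reel [ 574.7 -322.4   94. ] [ 575.3 -322.7   94. ]
[array([ 549.9, -204.4,   60. ]), array([ 621.1, -343.7,   60. ]), array([ 525.6, -392.7,   60. ]), array([ 454. , -253.7,   60. ])]
156.44145869941255 107.33708585572836 y [-0.45652433  0.88971093  0.        ] o [ 537.65  -298.625   60.   ]
bar model [ 510.7719703  -294.43316037   60.        ] target24 [ 507.11977567 -287.31547293   60.        ] tilt reel dist 76.14466993651749
target from bar [ 507.94780537 -287.78231257   88.        ] tool shift/25 [ -4.76951321 -16.80610344   3.85347906]
```

Request:
drive_tool(rows="-0.28 -0.99 0.15 0 0 0;-0.28 -0.99 0.15 0 0 0;-0.28 -0.99 0.15 0 0 0;-0.28 -0.99 0.15 0 0 0;-0.28 -0.99 0.15 0 0 0;-0.28 -0.99 0.15 0 0 0;-0.28 -0.99 0.15 0 0 0;-0.28 -0.99 0.15 0 0 0;-0.28 -0.99 0.15 0 0 0;-0.28 -0.99 0.25 0 0 0;-0.28 -0.99 0.25 0 0 0;-0.28 -0.99 0.25 0 0 0;-0.28 -0.99 0.25 0 0 0;-0.28 -0.99 0.25 0 0 0;-0.28 -0.99 0.25 0 0 0;-0.28 -0.99 0.25 0 0 0;-0.28 -0.96 0.25 0 0 0;0 0 0.4 0 0 0;0 0 0 0 0 0;0 0 0 0 0 0", fingers=-1, newtons=20)

```text
clock: 2.6
eef_pos: [507.3, -289.2, 133.1]
eef_rot: [[0.248, -0.969, -0.0], [-0.969, -0.248, -0.0], [0.0, 0.0, -1.0]]
ft_force: [0.4, -0.4, 0.3]
gripper_width: 0.4
```

Request:
drive_tool(rows="0 0 0.7 0 0 0;0 0 0.6 0 0 0;0 0 0.15 0 0 0;0 0 0.12 0 0 0;0 0 0.12 0 0 0;0 0 0.12 0 0 0;0 0 0.12 0 0 0;0 0 0.1 0 0 0;0 0 0 0 0 0")

```text
clock: 3.72
eef_pos: [507.9, -288.6, 82.0]
eef_rot: [[0.249, -0.968, -0.0], [-0.968, -0.249, -0.0], [0.0, 0.0, -1.0]]
ft_force: [1.4, -0.5, -0.1]
gripper_width: 0.1
```

Request:
drive_tool(rows="0 0 0.06 0 0 0;0 0 0.06 0 0 0;0 0 0.04 0 0 0;0 0 0 0 0 0")

```text
clock: 4.22
eef_pos: [508.1, -288.6, 81.0]
eef_rot: [[0.249, -0.968, 0.001], [-0.968, -0.249, -0.001], [0.001, -0.001, -1.0]]
ft_force: [-6.4, 5.1, 21.8]
gripper_width: 0.4
```

Run:
```python
from h import *
f=grab_frame("side");cv2.imwrite("pics/r2.png",cv2.resize(f["color"][100:190,260:380,::-1],(800,600),interpolation=cv2.INTER_CUBIC))
print(observe()["ft_force"],observe()["eef_pos"])
```

```text
[-6.30456445  4.84243014 23.13573596] [ 508.05079784 -288.54667187   80.9986654 ]
```

View pics/r2.png

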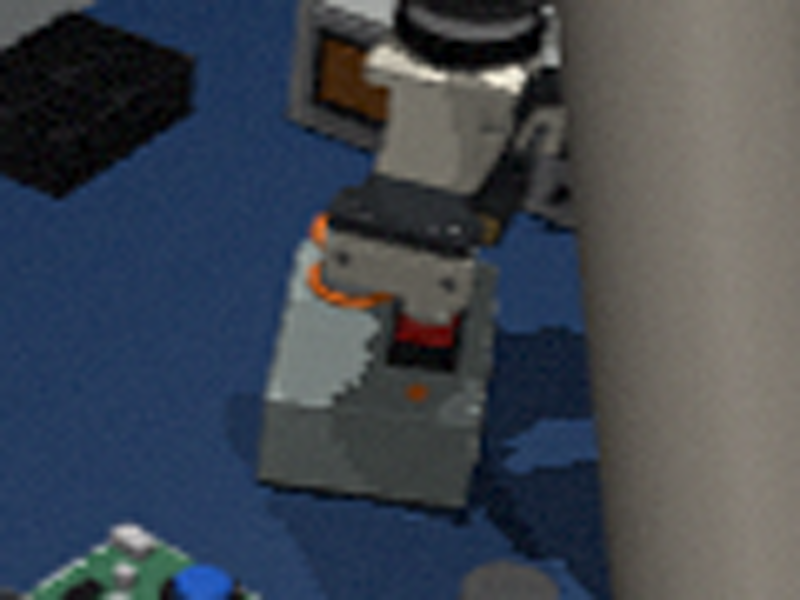

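The picture shows the fingertips on the rocker half, with the tip at 81 mm (the "on" height) against a 22 N stop. Next I lift and move to the green key.

Request:
drive_tool(rows="0 0 -0.9 0 0 0;0 0 -1 0 0 0;0 0 -1 0 0 0;-1 -0.37 0 0 0 0;-1 -0.37 0 0 0 0;-1 -0.37 0 0 0 0;-1 -0.37 0 0 0 0;-1 -0.37 0 0 0 0;-1 -0.37 0 0 0 0;-1 -0.37 0 0 0 0;-1 -0.37 0 0 0 0;-1 -0.37 0 0 0 0;-1 -0.38 0 0 0 0;-1 -0.38 0 0 0 0;-1 -0.38 0 0 0 0;-1 -0.38 0 0 0 0;-1 -0.38 0 0 0 0;-1 -0.38 0 0 0 0;-1 -0.38 0 0 0 0;-1 -0.38 0 0 0 0")

```text
clock: 6.78
eef_pos: [556.4, 163.5, 150.4]
eef_rot: [[0.249, -0.968, 0.0], [-0.968, -0.249, -0.0], [0.0, 0.0, -1.0]]
ft_force: [0.1, -0.8, 0.2]
gripper_width: 0.4
```

Request:
drive_tool(rows="-1 -0.38 0 0 0 0;-1 -0.38 0 0 0 0;-1 -0.38 0 0 0 0;-0.96 -0.4 0 0 0 0;0 0 0.4 0 0 0;0 0 0 0 0 0;0 0 0 0 0 0")

```text
clock: 7.65
eef_pos: [568.9, 267.1, 140.5]
eef_rot: [[0.248, -0.969, -0.001], [-0.969, -0.248, -0.001], [0.0, 0.001, -1.0]]
ft_force: [0.7, -0.3, -0.2]
gripper_width: 0.6
```

Run:
```python
from h import *
f=grab_frame("top");g=grab_frame("side")
a=f["color"][155:235,335:435,::-1];b=g["color"][200:280,150:250,::-1]
cv2.imwrite("pics/r3.png",np.hstack([cv2.resize(i,(400,320),interpolation=cv2.INTER_CUBIC) for i in(a,b)]))
s=observe();p=np.array(s["eef_pos"]);R=np.array(s["eef_rot"]);print(p,R.T@(np.array([569.5,268.5,61])-p)/25)
```

```text
[569.14256676 267.36037175 140.94242464] [-0.04129209 -0.02421138  3.19769561]
```

View pics/r3.png

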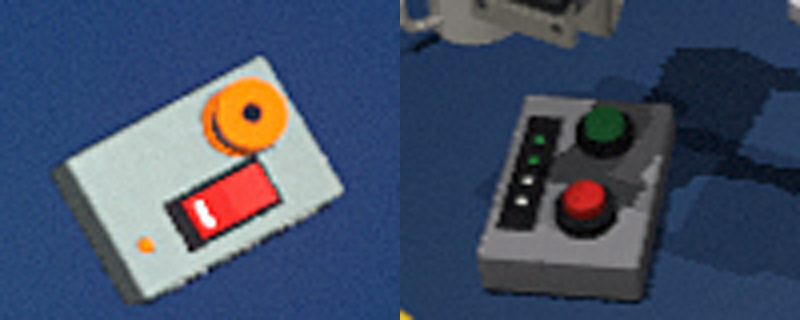

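The rocker is now over and the reel is unmoved. The controller is clear and the tool is above the green key. I press down.

Request:
drive_tool(rows="0 0 0.9 0 0 0;0 0 0.9 0 0 0;0 0 0.7 0 0 0;0 0 0.4 0 0 0;0 0 0.1 0 0 0;0 0 0.1 0 0 0;0 0 0.1 0 0 0;0 0 0.1 0 0 0;0 0 0.1 0 0 0;0 0 0 0 0 0")

```text
clock: 9.0
eef_pos: [569.2, 268.3, 55.7]
eef_rot: [[0.249, -0.968, 0.001], [-0.968, -0.249, 0.0], [0.0, -0.001, -1.0]]
ft_force: [0.5, 1.1, 1.9]
gripper_width: 0.7
```

Request:
drive_tool(rows="0 0 0.06 0 0 0;0 0 0.05 0 0 0;0 0 0.04 0 0 0;0 0 0 0 0 0")

```text
clock: 9.5
eef_pos: [569.3, 268.3, 54.1]
eef_rot: [[0.249, -0.968, 0.002], [-0.968, -0.249, 0.0], [0.0, -0.002, -1.0]]
ft_force: [-3.5, -1.3, 15.6]
gripper_width: 0.2
```

Request:
drive_tool(rows="0 0 -0.8 0 0 0;0 0 -1 0 0 0;0 0 -1 0 0 0;0.95 0.48 0 0 0 0;0.95 0.48 0 0 0 0;0.95 0.48 0 0 0 0;0.95 0.48 0 0 0 0;0.95 0.48 0 0 0 0;0.95 0.48 0 0 0 0;0.95 0.48 0 0 0 0;0.95 0.48 0 0 0 0;0.95 0.48 0 0 0 0;0.95 0.48 0 0 0 0;0.95 0.48 0 0 0 0;0.95 0.48 0 0 0 0;0.96 0.47 0 0 0 0;0 0 0 0 0 0;0 0 0 0 0 0")

```text
clock: 11.75
eef_pos: [494.9, -69.4, 121.8]
eef_rot: [[0.249, -0.969, -0.001], [-0.969, -0.249, 0.0], [-0.001, 0.0, -1.0]]
ft_force: [-0.0, 0.3, -0.2]
gripper_width: 0.5
```

Run:
```python
from h import *
f=grab_frame("top");g=grab_frame("side")
a=f["color"][155:235,130:230,::-1];b=g["color"][200:280,150:250,::-1]
cv2.imwrite("pics/r4.png",np.hstack([cv2.resize(i,(400,320),interpolation=cv2.INTER_CUBIC) for i in(a,b)]))
s=observe();p=np.array(s["eef_pos"]);R=np.array(s["eef_rot"]);print(p,R.T@(np.array([495.3,-70,47])-p)/25)
```

```text
[495.05561393 -69.03561027 121.82749973] [ 4.06328164e-02 -5.65802728e-04  2.99308868e+00]
```

View pics/r4.png

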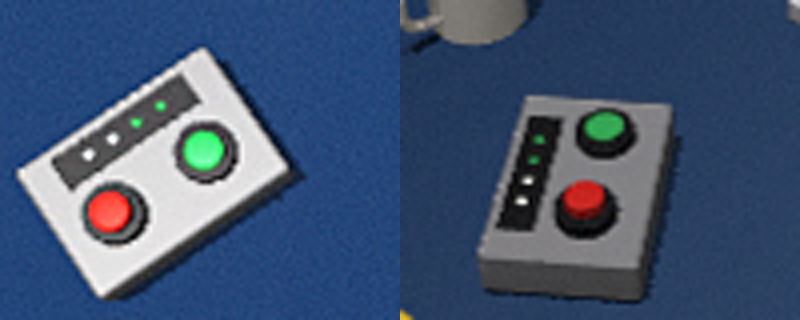

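The green key is clearly sunk, the red key is out and the controller is unmoved. I press the blue key next.

Request:
drive_tool(rows="0 0 0.9 0 0 0;0 0 0.9 0 0 0;0 0 0.7 0 0 0;0 0 0.35 0 0 0;0 0 0.1 0 0 0;0 0 0.1 0 0 0;0 0 0.1 0 0 0;0 0 0.1 0 0 0;0 0 0.04 0 0 0;0 0 0 0 0 0;0 0 0 0 0 0")

```text
clock: 13.22
eef_pos: [495.5, -69.8, 41.1]
eef_rot: [[0.249, -0.968, 0.002], [-0.968, -0.249, -0.0], [0.001, -0.001, -1.0]]
ft_force: [-3.7, 3.1, 14.5]
gripper_width: 0.7
```

Request:
drive_tool(rows="0 0 0 0 0 0;0 0 0 0 0 0;0 0 0 0 0 0;0 0 0 0 0 0")

```text
clock: 13.72
eef_pos: [495.5, -69.8, 41.1]
eef_rot: [[0.249, -0.968, 0.002], [-0.968, -0.249, -0.0], [0.001, -0.001, -1.0]]
ft_force: [-2.4, 3.0, 14.8]
gripper_width: 0.1
```

Run:
```python
from h import *
f=grab_frame("top");cv2.imwrite("pics/end.png",cv2.resize(f["color"][:,:,::-1],(800,600),interpolation=cv2.INTER_CUBIC))
s=observe();print(s["eef_pos"],s["ft_force"],s["clock"])
```

```text
[495.46480565 -69.77778066  41.07016513] [-2.80269682  3.31985937 14.48234515] 13.775
```

View pics/end.png

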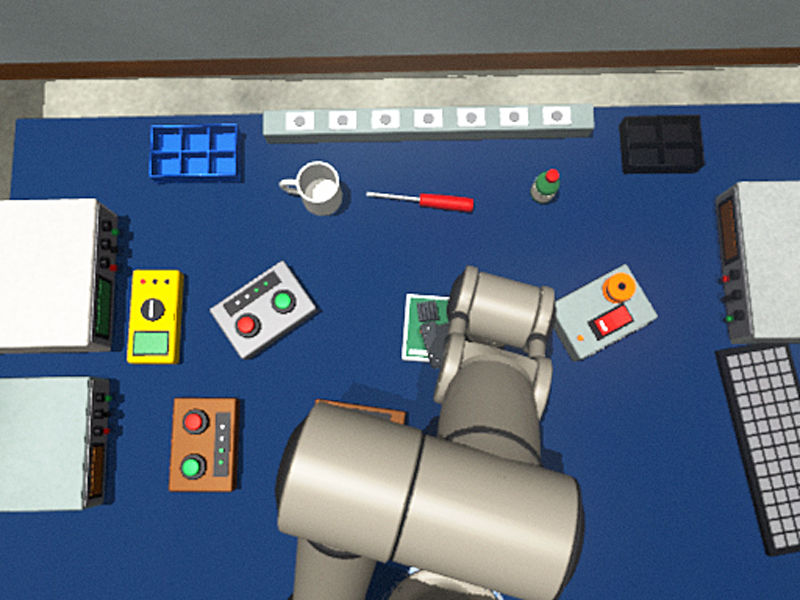

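The controller (264,310), reel (620,287), mug, screwdriver, flux bottle and multimeter are where they were at the start. The blue key is held at its stop.

```bash
python3 -c "from cell import job_done; print(job_done())"
```

```text
the job is handed in; nothing more can be done
None
```

I pressed all three in order with the fingers shut and handed the job in at about 14 s, with the fingers still holding the blue key down. The hand-in gives no verdict.

- **Red rocker:** pushed to its stop; the fingertips stood at 81.0 mm, the stated "on" height, with about 22 N. A later picture showed it over.
- **Green key:** pushed to its stop at about 54 mm with about 16 N. Afterwards the picture showed it sunk, with the red key out and the controller not moved.
- **Blue key:** held at 41.1 mm, which is the full 6 mm of travel, with a steady 14.5 N.

In the last picture the controller, reel, multimeter, screwdriver, flux bottle and mug had not moved, and the visible part of the heat sink looked unmoved. The arm hid the jar, so I could not check it there, but the tool never went low near it. The one disagreement was about 5 mm between the two cameras on the green key, and I aimed between them, closer to the top view.

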